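# Load the drilling jig from the offcut tray

### The arm

A 7-joint arm with a two-finger parallel gripper is mounted at the origin on a cart in front of the work surface, level with it; the furniture and walls round the work are solid. World frame = base frame: x ahead of the robot, y to its left, z up, the work surface at z = 0. Lengths are in m, angles in rad, forces in N, time in s.
With the tool pointing down it reaches from about 0.4 to 0.85 m from the base axis. Payload 10.4 kg.
Tool frame: the origin (TCP) lies at the very end of the fingers, on their centre line; the grasp point (between the pads) lies 19 mm behind it (grip_point_offset is the distance from the TCP to the grasp point, in m); z points along the fingers, y is the line along which they close (so a half turn about z gives the same grasp; the last joint's range is limited). The gripper opens to 87 mm and grips with 3 to 60 N. Pads are 19 mm wide; open, the fingers measure 117 mm over their backs; the gripper's body (75 mm by 190 mm) begins 51 mm behind the grasp point.
Start: joints at [1.228, 0.332, -0.065, 1.46, 0.022, 1.35, -0.088], TCP at [0.197, -0.593, 0.223] pointing down, gripper open.
Joint ranges: [-2.6, 2.6], [-0.5, 2.12], [-1.47, 1.34], [0.16, 2.42], [-1.27, 4.41], [0.06, 2.06], [-2.6, 2.6]. Speed limits (rad/s): [2.22, 2.22, 2.79, 2.79, 3.14, 3.14, 3.14].

### API

Orientations are given as a unit quaternion [x, y, z, w].
In Python, from bench import * gives the robot as it stands.
- The arm moves only by the tool play_rows, never from a script. Its argument "increments" is text: rows parted by semicolons, each of 7 numbers parted by spaces: the turn, a rotation vector about the tool's x, y, z in rad, then the shift along the tool's x, y, z in m, then the opening, from 0 (shut) to 1 (fully open). A call has 1 to 8 rows; each row is the pose to reach, as a shift and turn from the pose commanded when the call began, along the tool's axes at that moment; what a row does not reach only later rows make up. A row lasts 1/10 s, in which the tool goes at most 50 mm and 8.59 degrees, less where a joint would pass 70% of its speed; a pose out of reach is approached as far as the arm can. A call with a gripper value outside its range is refused whole. The fingers move at their own pace and stop on an object; "grip_force" is the grip in N (left out, the last holds). Time passes only in rows, so rows that repeat a pose let the fingers close. It gives the time, the measured TCP pose, the force, the opening and the grip force at its end, in the units of the state.
- read_state(): the state, without advancing time (a new reading comes with each control period).
- camera(name): name is "side" or "top"; returns a dict with "color" (400x640x3 uint8, red, green, blue), "fx", "fy", "cx", "cy" (pixels), "camera_from_world" (4x4, takes a point from world to camera coordinates). Camera axes: x right, y down, z forward; pixel columns grow to the right and rows downward; lengths in m; the calibration is good to about 2 mm. A picture is of the moment at which its call begins. There is no depth.
- close_job(): hands the job in; it is judged then, once.
The state is a dict: "time": time; "joint_positions": joint angles; "joint_vel": joint speeds; "joint_torque": joint torques, N m; "ee_pos": TCP position; "eef_rot": TCP orientation; "ft_force": force on the tool from outside, world axes, zero at the start; "torque": the same for the moment, N m; "width": finger opening in m; "grip_force": force on a finger pad.
Only numpy, scipy, OpenCV 4.12 (cv2) and the standard library are available. Lean on these libraries where they do the work, as an engineer would, in place of code of your own. Each camera call takes 0.05 s, during which the arm holds its last target. There are 200 camera calls.

### The job

Lift the longest pine offcut out of the grey tray, leaving the other offcuts in the tray, and lay it flat on the drilling jig with its long side up against the two side pins and its end up against the end pin, under the open toggle clamp. Then press the clamp's handle fully down so that its rubber foot holds the offcut, and let go.

Things in the scene. Friction and masses are not known exactly. Their poses are not given: they have to be found in the camera images.
- long_offcut: the work: plain pine block 120 mm long (its y axis) x 45 mm wide (its x axis) x 34 mm high, about 0.1 kg, lying flat in the tray; origin at the centre of its underside. The longest offcut in the tray. Both ends and both long sides are alike.
- thick_offcut: pine block 90 (y) x 58 (x) x 45 mm high, in the tray; origin at the centre of its underside. Stays in the tray.
- thin_offcut: pine block 70 (y) x 40 (x) x 18 mm high, in the tray; origin at the centre of its underside. Stays in the tray. (Two more of the same size, end_piece_a and end_piece_b, lie along the tray's +x wall.)
- end_piece_a: pine block 70 (y) x 40 (x) x 18 mm, along the tray's +x wall; origin at the centre of its underside. Stays in the tray.
- end_piece_b: as end_piece_a.
- offcut_tray: open grey plastic tray, outer 250 (x) x 320 (y) x 70 mm high (rim lip 7 mm wider all round), walls 5 mm, inner floor 5 mm above the bench; it does not move. Origin under its centre. The long, thick and thin offcuts lie side by side across y, about 98 mm apart, in any order, their long sides roughly along the tray's x.
- drill_jig: plywood board 240 (x) x 110 (y) x 15 mm thick, screwed to the bench, does not move; origin at the centre of its underside, z up. On top stand three steel locating pins, 12 mm thick, 18 mm tall: side pins at x = -95 and -15, y = -28.5 mm, end pin at x = +16, y = 0. The steel toggle clamp stands behind the end pin on the centre line, x = 33 to 91 mm.
- work_seat (a point): point on the board's top (15 mm above the bench) at x = -50, y = 0 mm of the jig: here lies the centre of the underside of the 120 x 45 mm offcut when it is laid along the jig's x and touches all three pins. Axes as the jig's.
- clamp_foot: rubber foot, 17 mm across, sprung, at the end of the clamp's arm; origin at the centre of its pressing face. Clamp open: the arm and foot stand upright within x = 15 to 65 mm of the jig, up to 145 mm above the bench. Closed: the foot presses on the offcut's top at x = -12, y = 0 mm of the jig.
- clamp_handle: handle of the toggle clamp, steel with a black grip, 117 mm long; origin on its pivot pin (x = 60, y = 0 mm of the jig, 58 mm high open, 77 mm closed), x along the handle, z to its upper side. Pressed down (5 to 10 N) it swings the arm down towards the jig's -x end and locks over centre against a stop when level; it stays where it is left.
- handle_grip (a point): point on the upper side of the handle's black grip (19 mm thick, 41 to 117 mm out from the handle's pivot), 78 mm out from the pivot. In the jig's frame, at y = 0: clamp open, the handle slopes up 60 degrees towards +x and this point is at x = 89, z = 132 mm; fully down, the handle is level and this point is at x = 138, z = 82 mm. Shut fingers can press it.
Things that resemble listed ones, but are neither listed nor needed, are in the scene too. Leave any red look-alike of the end_piece_a alone.

How it is judged:
On the way, in this order (a step that is already met when the one before it is completed fails the run):
1. the longest offcut is lifted clear of the tray (z of long_offcut in the frame of offcut_tray above 0.08 m), for 0.1 s.
2. it lies flat on the jig, up against the pins, while the clamp is still open (x of long_offcut in the frame of drill_jig between -0.057 and -0.046 m and y of long_offcut in the frame of drill_jig between -0.004 and 0.006 m and z of long_offcut in the frame of drill_jig below 0.018 m and z of handle_grip in the frame of drill_jig above 0.115 m), for 0.2 s.
At the end, for the whole second after the job is handed in: Longest offcut at rest, flat on the jig (3 mm), its centre within 4 to 5 mm of its place against the pins, square within 0.05 rad; handle_grip below 94 mm in the jig (82 is fully down), rubber foot pressing on the offcut with over 1 N; the other four offcuts inside the tray (x of long_offcut in the frame of drill_jig between -0.055 and -0.046 m and y of long_offcut in the frame of drill_jig between -0.004 and 0.005 m and z of long_offcut in the frame of drill_jig between 0.012 and 0.018 m and angle between the y axis of long_offcut and the x axis of drill_jig, either way round below 0.05 rad and angle between long_offcut's own z axis and vertical below 0.04 rad and z of handle_grip in the frame of drill_jig below 0.094 m and contact force between clamp_foot and long_offcut above 1 N and linear speed of long_offcut below 0.01 m/s and x of thick_offcut in the frame of offcut_tray between -0.125 and 0.125 m and y of thick_offcut in the frame of offcut_tray between -0.16 and 0.16 m and z of each of thick_offcut, thin_offcut, end_piece_a, end_piece_b in the frame of offcut_tray below 0.07 m and x of thin_offcut in the frame of offcut_tray between -0.125 and 0.125 m and y of thin_offcut in the frame of offcut_tray between -0.16 and 0.16 m and x of end_piece_a in the frame of offcut_tray between -0.125 and 0.125 m and y of end_piece_a in the frame of offcut_tray between -0.16 and 0.16 m and x of end_piece_b in the frame of offcut_tray between -0.125 and 0.125 m and y of end_piece_b in the frame of offcut_tray between -0.16 and 0.16 m); the robot touches nothing.
It also fails if it takes over 58 s, if anything falls off the work surface, if the arm or the gripper's body presses on something with over 40 N, if the wrist force passes 120 N, or if a joint passes its speed limit or range.

## Working session

There is one attempt and no reset: what is moved stays moved. The work goes in short steps, Python scripts to look and compute and a tool call to move; the robot and the scene stay as the last step left them, time stands still between calls to the robot, and variables do not carry over. Pictures are saved under pics/ and viewed, at most 10 in all, crops included, and the job is handed in when it is done.

Besides the shell and the picture viewer there is one more tool, called after "Request:" by a JSON object that holds its "method" and its "body". play_rows: Moves the arm, as the interface text tells. Its arguments: {"type":"object","properties":{"increments":{"type":"string"},"grip_force":{"type":"number"}},"required":["increments"]}

```bash
mkdir -p pics; ls; python3 - <<'E'
from bench import *
import cv2,numpy as np
for n in("top","side"):
    c=camera(n); cv2.imwrite(f"pics/{n}0.png",c["color"][:,:,::-1]); np.save(f"pics/{n}_M.npy",c["camera_from_world"])
    print(n,c["fx"],c["fy"],c["cx"],c["cy"],np.round(c["camera_from_world"],4).tolist())
s=read_state();print(s)
E
```

```text
pics
top 487.66441134202654 487.66441134202654 318.3329463149355 198.94343996004224 [[0.1983, -0.9801, -0.0075, 0.0098], [-0.7658, -0.1502, -0.6254, 0.4651], [0.6118, 0.1297, -0.7803, 1.4087], [0.0, 0.0, 0.0, 1.0]]
side 425.36101853349294 425.36101853349294 321.8512688035622 205.19823373500557 [[-0.6457, -0.7636, -0.0054, 0.3933], [-0.6545, 0.557, -0.5113, 0.3128], [0.3934, -0.3266, -0.8594, 1.2442], [0.0, 0.0, 0.0, 1.0]]
{'time': 0.1, 'joint_positions': array([ 1.22840385,  0.33279238, -0.06473945,  1.46082546,  0.02161514,
        1.34989109, -0.08853435]), 'joint_vel': array([ 0.00113428, -0.00153473, -0.00017832, -0.00262718,  0.00138109,
       -0.00058762, -0.00039711]), 'joint_torque': array([ 8.98135113e-04, -6.24546504e+01,  2.43934774e-02, -3.90718603e+01,
       -6.14159019e-02,  3.65299650e-02,  5.85322255e-05]), 'ee_pos': array([ 0.19639267, -0.59299494,  0.22185899]), 'eef_rot': array([ 9.87241650e-01,  1.59227989e-01, -1.24604877e-04, -5.97126779e-04]), 'ft_force': array([-0.23403248, -0.6657036 ,  0.49347015]), 'torque': array([ 1.94062601e-02,  2.37932989e-02, -7.89931123e-05]), 'grip_force': 0.0, 'width': 0.08696994774665769}
```

View pics/top0.png

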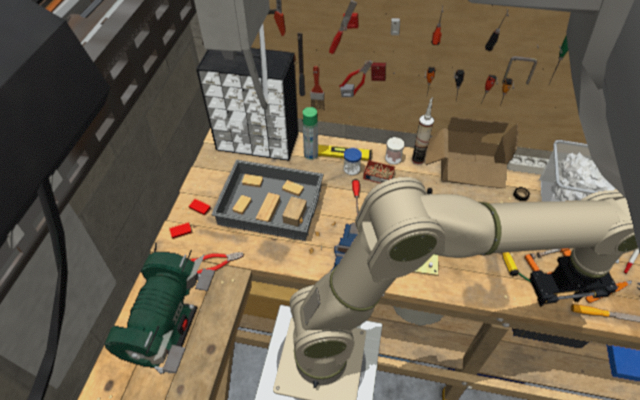

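View pics/side0.png

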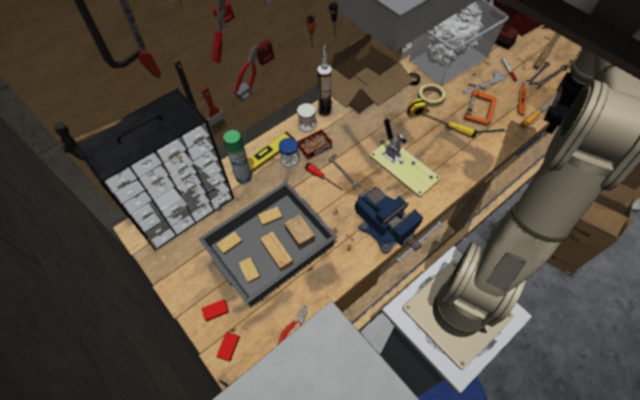

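Top view: the arm hides the jig, and the tray is at (268,198). The side view shows the tray at (268,243) with five pine blocks, the jig at (405,165) with the clamp at (393,145), and two red look-alikes outside the tray at (215,310) and (228,347). Candidates for the long offcut in the side view are (276,249), (299,231) and the small ones at (249,270), (270,215) and (230,242). I'll enlarge the tray and jig to confirm.

```bash
cat > h.py <<'E'
import numpy as np,cv2
from bench import *
from scipy.spatial.transform import Rotation as R
def cam(n):
    c=camera(n); c["M"]=np.array(c["camera_from_world"]); return c
def ray(c,uv,z):
    M=c["M"];Rm=M[:3,:3];o=-Rm.T@M[:3,3]
    uv=np.atleast_2d(np.array(uv,float))
    d=np.c_[(uv[:,0]-c["cx"])/c["fx"],(uv[:,1]-c["cy"])/c["fy"],np.ones(len(uv))]@Rm
    return (o+d*((z-o[2])/d[:,2])[:,None])
def proj(c,P):
    q=np.atleast_2d(P)@c["M"][:3,:3].T+c["M"][:3,3]
    return np.c_[q[:,0]/q[:,2]*c["fx"]+c["cx"],q[:,1]/q[:,2]*c["fy"]+c["cy"]]
E
python3 - <<'E'
from h import *
c=cam("side");im=c["color"][:,:,::-1]
a=cv2.resize(im[180:305,195:340],None,fx=4,fy=4,interpolation=cv2.INTER_CUBIC)
b=cv2.resize(im[110:205,360:450],None,fx=6,fy=6,interpolation=cv2.INTER_CUBIC)
cv2.imwrite("pics/a.png",a);cv2.imwrite("pics/b.png",b)
t=cam("top")
cv2.imwrite("pics/t.png",cv2.resize(t["color"][155:240,210:330,::-1],None,fx=6,fy=6,interpolation=cv2.INTER_CUBIC))
E
```

```text
(no output)
```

View pics/a.png

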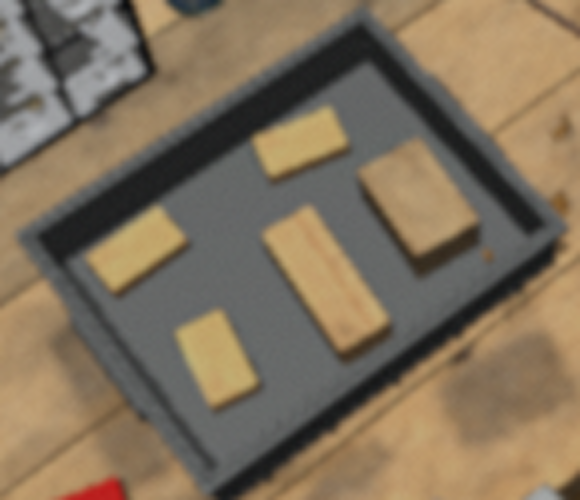

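View pics/b.png

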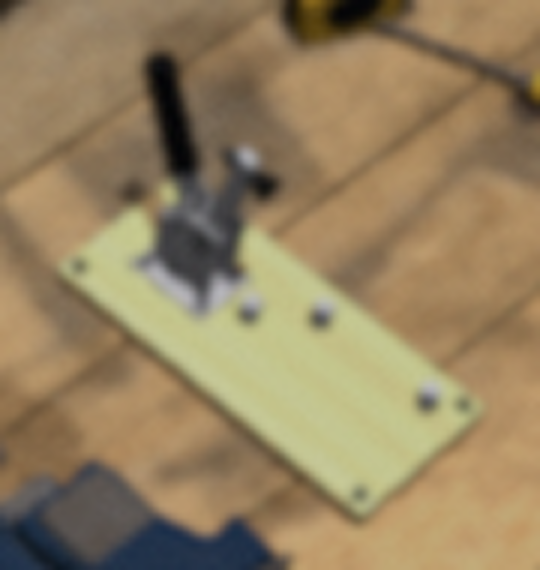

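The crop confirms it: the block at side pixel (276,250) is the longest, about 2.7:1 and centred in the tray. The one at (299,231) is thicker and shorter, and the other three are small and thin. On the jig, the pins are at side px (401.7,162), (413,162.5) and (431,176.5), and the clamp is open with its handle up. Next I'll measure.

```bash
python3 - <<'E'
from h import *
def rect(P):
    r=cv2.minAreaRect((P[:,:2]*1000).astype(np.float32)); return r
def pine(c,seed,z,tag):
    hsv=cv2.cvtColor(c["color"],cv2.COLOR_RGB2HSV)
    for (lo) in ((8,50,140),(8,50,110)):
        m=cv2.inRange(hsv,lo,(35,255,255))
        n,l,st,ce=cv2.connectedComponentsWithStats(m,connectivity=4)
        k=l[seed[1],seed[0]]
        p=np.argwhere(l==k)[:,::-1]
        cn=cv2.findContours((l==k).astype(np.uint8),0,1)[0][0][:,0]
        print(tag,lo[2],st[k].tolist(),rect(ray(c,p,z)), "centroid",ray(c,ce[k],z).round(4))
s=cam("side");t=cam("top")
pine(s,(276,250),.039,"side");pine(t,(268,207),.039,"top")
for name,c,pt in(("thick",s,(299,229)),("thin",s,(249,270))): pine(c,pt,.05 if name=="thick" else .023,name)
hsv=cv2.cvtColor(s["color"],cv2.COLOR_RGB2HSV)
print("board hsv",hsv[175,405],"wood",hsv[190,360],hsv[175,450])
pins=np.array([[250,300],[320,303],[428,388]])/6+[360,110]
P=ray(s,pins,.033);print("pins",P.round(4),np.linalg.norm(P[1]-P[2]))
cor=np.array([[57,265],[360,520],[483,407],[250,225]])/6+[360,110]
print("cor",ray(s,cor,.015).round(4))
lo=tuple(int(v) for v in np.maximum(hsv[175,405].astype(int)-[5,40,60],0));
m=cv2.inRange(hsv,(24,60,120),(45,255,255));n,l,st,ce=cv2.connectedComponentsWithStats(m)
k=l[175,405];print(st[k]);
if k:
    p=np.argwhere(l==k)[:,::-1];print(rect(ray(s,p,.015)))
tr=np.array([[22,232],[365,10],[567,230],[215,497]])/4+[195,180]
T=ray(s,tr,.07);print("tray",T.round(4),T.mean(0))
E
```

```text
side 140 [261, 232, 31, 35, 521] ((488.8674011230469, 287.6672668457031), (45.207061767578125, 120.63784790039062), 84.07941436767578) centroid [[0.4871 0.2879 0.039 ]]
side 110 [260, 231, 33, 37, 575] ((488.16595458984375, 287.70086669921875), (48.4849967956543, 123.48748016357422), 84.23987579345703) centroid [[0.4866 0.2881 0.039 ]]
top 140 [256, 192, 24, 29, 376] ((485.9630126953125, 290.2714538574219), (47.040184020996094, 122.72088623046875), 83.61463928222656) centroid [[0.4846 0.2907 0.039 ]]
top 110 [256, 192, 24, 30, 397] ((484.328857421875, 289.64892578125), (48.64096450805664, 125.83049011230469), 83.61463928222656) centroid [[0.483  0.2901 0.039 ]]
thick 140 [285, 215, 29, 28, 446] ((492.0560302734375, 191.73236083984375), (56.52138900756836, 88.16126251220703), 82.0223617553711) centroid [[0.4912 0.1924 0.05  ]]
thick 110 [284, 214, 31, 30, 495] ((492.42840576171875, 192.3828887939453), (59.46731185913086, 92.31980895996094), 82.98800659179688) centroid [[0.4915 0.1928 0.05  ]]
thin 140 [239, 257, 20, 24, 290] ((495.0451965332031, 388.4035949707031), (40.08197784423828, 70.12883758544922), 78.55915832519531) centroid [[0.4947 0.3884 0.023 ]]
thin 110 [238, 257, 22, 25, 324] ((495.0718994140625, 388.418701171875), (42.81850814819336, 73.07660675048828), 78.54340362548828) centroid [[0.4943 0.3884 0.023 ]]
board hsv [ 31  72 197] wood [ 16 119 146] [ 17 109 191]
pins [[ 0.4773 -0.2541  0.033 ]
 [ 0.4494 -0.2835  0.033 ]
 [ 0.3679 -0.2864  0.033 ]] 0.08153078360769048
cor [[ 0.5777 -0.197   0.015 ]
 [ 0.3375 -0.2027  0.015 ]
 [ 0.3444 -0.3129  0.015 ]
 [ 0.5243 -0.3062  0.015 ]]
[ 370  144   70   52 1376]
((462.30908203125, -254.3087921142578), (241.7445831298828, 113.5513687133789), 2.397047996520996)
tray [[0.6514 0.4472 0.07  ]
 [0.6427 0.1241 0.07  ]
 [0.3842 0.1303 0.07  ]
 [0.3873 0.4544 0.07  ]] [0.51641997 0.28901562 0.07      ]
```

View pics/t.png

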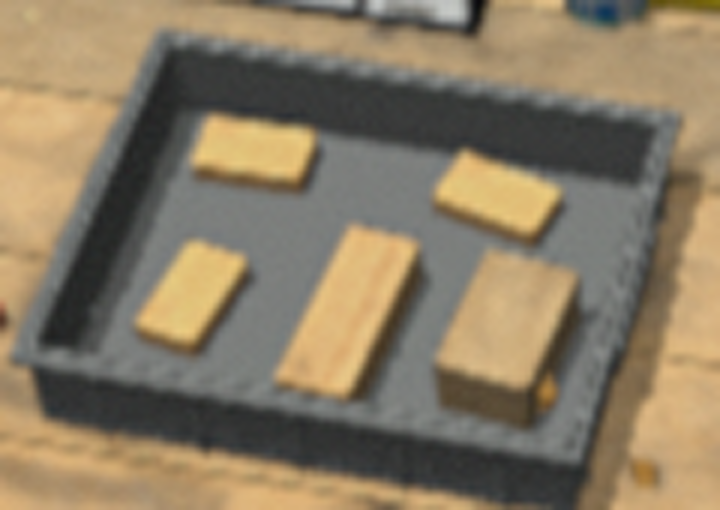

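```bash
cat >> h.py <<'E'
JC=np.array([.4623,-.2543]);JY=np.radians(2.1)
def jig(x,y): 
    c,s=np.cos(JY),np.sin(JY); return JC+[c*x-s*y,s*x+c*y]
def go(x,y,z,yaw):
    "increment (tool axes) from the measured pose to a tool-down pose with tool x at yaw"
    st=read_state();R0=R.from_quat(st["eef_rot"])
    Rt=R.from_euler("z",yaw)*R.from_euler("x",np.pi)
    print((R0.inv()*Rt).as_rotvec().round(3),R0.inv().apply(np.array([x,y,z])-st["ee_pos"]).round(4))
E
python3 - <<'E'
from h import *
y=np.radians(-5.9)
go(.5,-.15,.32,y)
go(.4875,.2885,.20,y)
E
```

```text
[-0.     0.     0.423] [ 0.4275 -0.3253 -0.0976]
[-0.     0.     0.423] [ 0.5535 -0.7455  0.0226]
```

Request:
{"method": "play_rows", "body": {"increments": "0 0 0.05 0.05 -0.03 -0.04 0.8; 0 0 0.1 0.1 -0.06 -0.08 0.8; 0 0 0.15 0.14 -0.09 -0.0976 0.8; 0 0 0.2 0.18 -0.12 -0.0976 0.8; 0 0 0.25 0.22 -0.15 -0.0976 0.8; 0 0 0.3 0.26 -0.18 -0.0976 0.8; 0 0 0.36 0.3 -0.21 -0.0976 0.8; 0 0 0.423 0.34 -0.25 -0.0976 0.8"}}

```text
time: 1.1
ee_pos: [0.4182, -0.2878, 0.32]
eef_rot: [0.999, -0.053, 0.0, 0.0]
ft_force: [0.9, -0.2, 0.0]
width: 0.0697
grip_force: 0.0
```

```bash
python3 - <<'E'
from h import *
y=np.radians(-5.9)
print(read_state()["joint_positions"])
go(.5,-.1,.30,y)
go(.4875,.2885,.20,y)
E
```

```text
[ 0.81004404  0.05270155 -0.30895045  1.58978445  0.01628533  1.500833
 -1.17610239]
[ 0.001 -0.001 -0.003] [ 0.0616 -0.1954  0.02  ]
[ 0.001 -0.001 -0.003] [ 0.0081 -0.5804  0.1198]
```

Request:
{"method": "play_rows", "body": {"increments": "0 0 0 0.02 -0.05 0 0.8; 0 0 0 0.04 -0.1 0 0.8; 0 0 0 0.06 -0.15 0 0.8; 0 0 0 0.06 -0.2 0 0.8; 0 0 0 0.06 -0.25 0 0.8; 0 0 0 0.06 -0.3 0 0.8; 0 0 0 0.05 -0.35 0 0.8; 0 0 0 0.04 -0.4 0 0.8"}}

```text
time: 1.9
ee_pos: [0.4989, 0.0935, 0.3198]
eef_rot: [0.999, -0.052, 0.0, 0.0]
ft_force: [0.5, -0.6, -0.2]
width: 0.0699
grip_force: 0.0
```

Request:
{"method": "play_rows", "body": {"increments": "0 0 0 -0.01 -0.05 0 0.8; 0 0 0 -0.02 -0.1 0 0.8; 0 0 0 -0.03 -0.15 0.02 0.8; 0 0 0 -0.03 -0.18 0.05 0.8; 0 0 0 -0.03 -0.18 0.1 0.8;0 0 0 -0.03 -0.18 0.12 0.8;0 0 0 -0.03 -0.18 0.12 0.8"}}

```text
time: 2.6
ee_pos: [0.4865, 0.2727, 0.1967]
eef_rot: [0.999, -0.051, -0.002, 0.001]
ft_force: [-0.8, -0.7, 0.7]
width: 0.0696
grip_force: 0.0
```

```bash
python3 - <<'E'
from h import *
y=np.radians(-5.9)
print(read_state()["joint_positions"],read_state()["eef_rot"])
go(.4875,.2885,.015,y)
E
```

```text
[ 0.07995896  0.30003585 -0.79835095  1.64011722  0.22003431  1.30061016
 -2.42981187] [ 0.99867811 -0.05132742 -0.00241226  0.00130607]
[0.003 0.005 0.   ] [ 0.0003 -0.0163  0.1816]
```

Request:
{"method": "play_rows", "body": {"increments": "0.003 0.005 0 0 -0.016 0.02 0.8;0.003 0.005 0 0 -0.016 0.06 0.8;0.003 0.005 0 0 -0.016 0.1 0.8;0.003 0.005 0 0 -0.016 0.1 0.8"}}

```text
time: 3.0
ee_pos: [0.4882, 0.2878, 0.0969]
eef_rot: [0.999, -0.052, 0.0, 0.0]
ft_force: [0.0, -0.9, 0.6]
width: 0.0695
grip_force: 0.0
```

```bash
python3 - <<'E'
from h import *
y=np.radians(-5.9)
print(read_state()["joint_positions"],read_state()["eef_rot"])
go(.4875,.2885,.015,y)
c=cam("side");cv2.imwrite("pics/d.png",cv2.resize(c["color"][160:310,180:350,::-1],None,fx=4,fy=4,interpolation=cv2.INTER_CUBIC))
E
```

```text
[ 0.01374334  0.41439593 -0.76169318  1.73352009  0.31446014  1.12005808
 -2.51936138] [ 9.98652339e-01 -5.18982129e-02  1.40886690e-04  2.48230019e-04]
[ 0.    -0.    -0.001] [-0.0008 -0.0006  0.0819]
```

View pics/d.png

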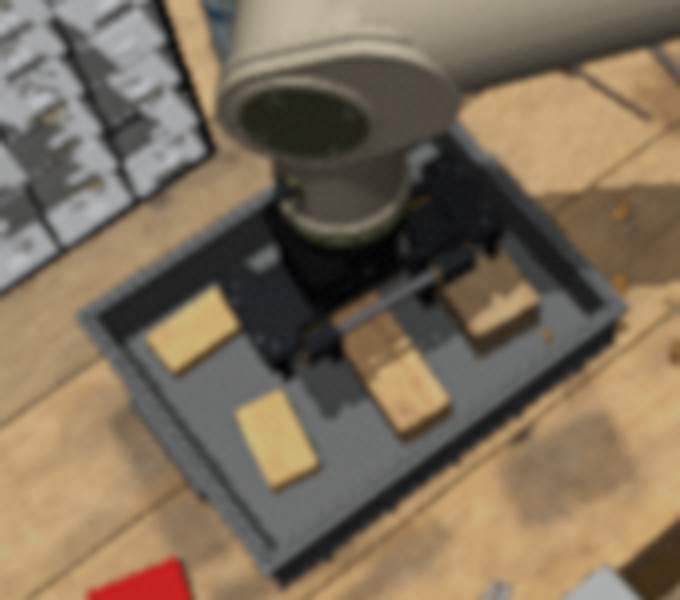

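The block is centred between the fingers (crop 385,360), but joint 7 is near its limit. I'll turn the gripper half round, which gives the same grasp.

Request:
{"method": "play_rows", "body": {"increments": "0 0 -0.145 0 0 0 0.8;0 0 -0.29 0 0 0 0.8;0 0 -0.435 0 0 0 0.8;0 0 -0.58 0 0 0 0.8;0 0 -0.725 0 0 0 0.8;0 0 -0.87 0 0 0 0.8;0 0 -1.015 0 0 0 0.8;0 0 -1.047 0 0 0 0.8"}}

```text
time: 3.85
ee_pos: [0.4915, 0.2901, 0.1031]
eef_rot: [0.89, 0.455, 0.005, 0.0]
ft_force: [0.2, -0.6, 0.2]
width: 0.0696
grip_force: 0.0
```

Request:
{"method": "play_rows", "body": {"increments": "0 0 -0.145 0 0 0 0.8;0 0 -0.29 0 0 0 0.8;0 0 -0.435 0 0 0 0.8;0 0 -0.58 0 0 0 0.8;0 0 -0.725 0 0 0 0.8;0 0 -0.87 0 0 0 0.8;0 0 -1.015 0 0 0 0.8;0 0 -1.047 0 0 0 0.8"}}

```text
time: 4.65
ee_pos: [0.4908, 0.2896, 0.1015]
eef_rot: [0.544, 0.839, 0.003, 0.002]
ft_force: [-1.2, 0.5, 1.1]
width: 0.0692
grip_force: 0.0
```

Request:
{"method": "play_rows", "body": {"increments": "0 0 -0.145 0 0 0 0.8;0 0 -0.29 0 0 0 0.8;0 0 -0.435 0 0 0 0.8;0 0 -0.58 0 0 0 0.8;0 0 -0.725 0 0 0 0.8;0 0 -0.87 0 0 0 0.8;0 0 -1.015 0 0 0 0.8;0 0 -1.047 0 0 0 0.8"}}

```text
time: 5.45
ee_pos: [0.4903, 0.2895, 0.1006]
eef_rot: [0.053, 0.999, 0.001, 0.003]
ft_force: [1.0, 0.2, 0.9]
width: 0.0697
grip_force: 0.0
```

```bash
python3 - <<'E'
from h import *
y=np.radians(-5.9)+np.pi
print(read_state()["joint_positions"],read_state()["eef_rot"])
go(.4875,.2885,.015,y)
E
```

```text
[ 0.36983002  0.73012345 -1.34466061  1.71415264  0.74143072  1.30873311
  0.33551063] [0.05282587 0.99859863 0.00140722 0.00286655]
[ 0.003  0.006 -0.003] [ 0.0032 -0.0015  0.0856]
```

Request:
{"method": "play_rows", "body": {"increments": "0.003 0.006 -0.003 0.003 -0.0015 0.03 0.8;0.003 0.006 -0.003 0.003 -0.0015 0.06 0.8;0.003 0.006 -0.003 0.003 -0.0015 0.08 0.8;0.003 0.006 -0.003 0.003 -0.0015 0.0856 0.8;0.003 0.006 -0.003 0.003 -0.0015 0.0856 0.8"}}

```text
time: 5.95
ee_pos: [0.487, 0.2887, 0.0142]
eef_rot: [0.051, 0.999, -0.0, -0.001]
ft_force: [-0.6, 0.2, 1.6]
width: 0.0698
grip_force: 0.0
```

```bash
python3 - <<'E'
from h import *
y=np.radians(-5.9)+np.pi
print(read_state()["joint_positions"])
go(.4875,.2885,.015,y)
E
```

```text
[ 0.3109451   0.81766849 -1.23986572  1.77821996  0.83709104  1.18941274
  0.28125198]
[-0.    -0.001  0.   ] [-0.0005 -0.0001 -0.0008]
```

Request:
{"method": "play_rows", "body": {"increments": "0 0 0 0 0 0 0;0 0 0 0 0 0 0;0 0 0 0 0 0 0;0 0 0 0 0 0 0;0 0 0 0 0 0 0;0 0 0 0 0 0 0", "grip_force": 25}}

```text
time: 6.55
ee_pos: [0.4872, 0.2886, 0.0146]
eef_rot: [0.051, 0.999, 0.0, -0.0]
ft_force: [-0.9, -1.0, 6.6]
width: 0.0448
grip_force: 25.0
```

Request:
{"method": "play_rows", "body": {"increments": "0 0 0 0 0 -0.03 0;0 0 0 0 0 -0.06 0;0 0 0 0 0 -0.1 0;0 0 0 0 0 -0.14 0;0 0 0 0 0 -0.17 0;0 0 0 0 0 -0.19 0;0 0 0 0 0 -0.19 0"}}

```text
time: 7.25
ee_pos: [0.4877, 0.2893, 0.2062]
eef_rot: [0.05, 0.999, 0.001, 0.001]
ft_force: [0.7, 0.7, -1.8]
width: 0.0448
grip_force: 25.0
```

```bash
python3 - <<'E'
from h import *
print(read_state()["joint_positions"])
p=jig(-.058,.008);print(p)
go(p[0],p[1],.2,JY+np.pi)
E
```

```text
[ 0.40754903  0.61161014 -1.41351919  1.59580709  0.60821104  1.45823261
  0.42125063]
[ 0.4040458  -0.24843071]
[ 0.001  0.002 -0.138] [ 0.0291 -0.5435  0.0054]
```

Request:
{"method": "play_rows", "body": {"increments": "0 0 -0.02 -0.01 -0.045 0 0;0 0 -0.04 -0.02 -0.09 0 0;0 0 -0.06 -0.02 -0.135 0 0;0 0 -0.08 -0.02 -0.18 0 0;0 0 -0.1 -0.02 -0.22 0 0;0 0 -0.12 -0.01 -0.26 0 0;0 0 -0.138 0 -0.3 0 0;0 0 -0.138 0 -0.34 0 0"}}

```text
time: 8.05
ee_pos: [0.4509, -0.0515, 0.2027]
eef_rot: [-0.019, 1.0, -0.001, -0.002]
ft_force: [1.3, -0.5, -1.0]
width: 0.0447
grip_force: 25.0
```

```bash
python3 - <<'E'
from h import *
print(read_state()["joint_positions"])
p=jig(-.058,.008)
go(p[0],p[1],.12,JY+np.pi)
E
```

```text
[ 1.4344239   0.10545381 -1.45075837  1.86505918  0.11207118  1.2688446
  1.55838947]
[-0.002 -0.003  0.   ] [ 0.0539 -0.1949  0.0833]
```

Request:
{"method": "play_rows", "body": {"increments": "0 0 0 0.01 -0.03 0 0;0 0 0 0.02 -0.06 0 0;0 0 0 0.03 -0.09 0 0;0 0 0 0.04 -0.12 0 0;0 0 0 0.05 -0.15 0 0;0 0 0 0.054 -0.18 0 0;0 0 0 0.054 -0.195 0 0;0 0 0 0.054 -0.195 0 0"}}

```text
time: 8.85
ee_pos: [0.4048, -0.2485, 0.2026]
eef_rot: [-0.017, 1.0, 0.001, -0.001]
ft_force: [-0.6, 0.3, -1.0]
width: 0.0452
grip_force: 25.0
```

```bash
python3 - <<'E'
from h import *
print(read_state()["joint_positions"])
p=jig(-.058,.008)
go(p[0],p[1],.07,JY+np.pi)
t=cam("top");s=cam("side");P=[*p,.1];print(proj(t,P),proj(s,P))
cv2.imwrite("pics/e.png",np.hstack([cv2.resize(c["color"][v-45:v+45,u-45:u+45,::-1],(390,390),interpolation=cv2.INTER_CUBIC) for c in(t,s) for u,v in proj(c,[*p,.05]).astype(int)]))
E
```

```text
[ 1.68278484  0.18177415 -1.30947557  1.81962367  0.18132499  1.28194134
  1.92899588]
[ 0.003 -0.002 -0.003] [ 0.0005 -0.0002  0.1326]
[[423.28064322 240.11132927]] [[419.66427484 162.2653117 ]]
```

View pics/e.png

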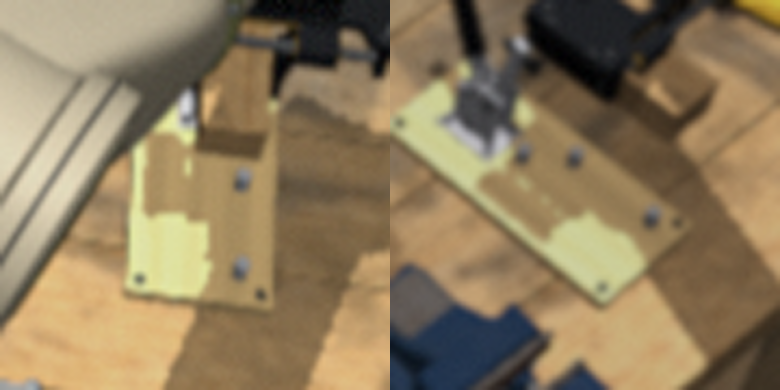

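The side view shows the block held level over the jig (crop 680,85) with the clamp still open. The pins are visible at (523,155), (575,157) and (652,217), and the top crop shows the side pins at (243,178) and (240,267). I'll check the pins from the top view too.

```bash
python3 - <<'E'
from h import *
t=cam("top");u,v=proj(t,[*jig(-.058,.008),.05]).astype(int)[0]
px=np.array([[243,173],[240,262]])*90/390+[u-45,v-45]
P=ray(t,px,.033);print(P.round(4)); print("expected",jig(-.015,-.0285),jig(-.095,-.0285))
E
```

```text
[[ 0.4451 -0.2821  0.033 ]
 [ 0.3651 -0.2844  0.033 ]]
expected [ 0.44835442 -0.28333051] [ 0.36840815 -0.28626201]
```

Request:
{"method": "play_rows", "body": {"increments": "0.003 -0.002 -0.003 0 0 0.03 0;0.003 -0.002 -0.003 0 0 0.06 0;0.003 -0.002 -0.003 0 0 0.09 0;0.003 -0.002 -0.003 0 0 0.12 0;0.003 -0.002 -0.003 0 0 0.1326 0;0.003 -0.002 -0.003 0 0 0.1326 0"}}

```text
time: 9.6
ee_pos: [0.4054, -0.2453, 0.0707]
eef_rot: [-0.021, 1.0, -0.001, -0.0]
ft_force: [-0.6, 0.5, -0.1]
width: 0.0449
grip_force: 25.0
```

Request:
{"method": "play_rows", "body": {"increments": "0 0 0 0 0 0.015 0;0 0 0 0 0 0.03 0;0 0 0 0 0 0.042 0;0 0 0 0 0 0.042 0"}}

```text
time: 10.0
ee_pos: [0.4052, -0.2462, 0.0281]
eef_rot: [-0.02, 1.0, -0.001, -0.0]
ft_force: [0.0, 0.6, -1.0]
width: 0.0449
grip_force: 25.0
```

```bash
python3 - <<'E'
from h import *
s=read_state();print(s["joint_positions"],s["ft_force"])
p=jig(-.05,.007)
go(p[0],p[1],.0265,JY+np.pi)
E
```

```text
[ 1.41959263  0.44749652 -1.10324266  2.00796643  0.48598452  0.97891236
  1.68372866] [ 0.0265839   0.62729747 -1.01030012]
[-0.001 -0.001  0.004] [-0.0067 -0.0032  0.0016]
```

Request:
{"method": "play_rows", "body": {"increments": "0 0 0 -0.002 0 0 0;0 0 0 -0.003 0 0 0;0 0 0 -0.004 0 0 0;0 0 0 -0.004 0 0 0"}}

```text
time: 10.4
ee_pos: [0.4104, -0.2467, 0.0299]
eef_rot: [-0.02, 1.0, -0.002, 0.001]
ft_force: [0.4, 0.5, -0.8]
width: 0.0447
grip_force: 25.0
```

Request:
{"method": "play_rows", "body": {"increments": "0 0 0 -0.001 0 0 0;0 0 0 -0.002 0 0 0;0 0 0 -0.002 0 0 0"}}

```text
time: 10.7
ee_pos: [0.4107, -0.2466, 0.0292]
eef_rot: [-0.02, 1.0, -0.001, -0.001]
ft_force: [-5.1, -0.6, 1.1]
width: 0.0448
grip_force: 25.0
```

Request:
{"method": "play_rows", "body": {"increments": "0 0 0 0.001 -0.002 0 0;0 0 0 0.001 -0.004 0 0;0 0 0 0.001 -0.005 0 0;0 0 0 0.001 -0.006 0 0;0 0 0 0.001 -0.006 0 0"}}

```text
time: 11.2
ee_pos: [0.4109, -0.2523, 0.0294]
eef_rot: [-0.02, 1.0, -0.001, -0.0]
ft_force: [-4.4, 2.5, -2.1]
width: 0.0449
grip_force: 25.0
```

Request:
{"method": "play_rows", "body": {"increments": "0 0 0 0 -0.001 0 0;0 0 0 0 -0.002 0 0;0 0 0 0 -0.002 0 0"}}

```text
time: 11.5
ee_pos: [0.4109, -0.2542, 0.0293]
eef_rot: [-0.02, 1.0, -0.001, -0.0]
ft_force: [-5.2, 2.1, -1.6]
width: 0.045
grip_force: 25.0
```

Request:
{"method": "play_rows", "body": {"increments": "0 0 0 0 -0.001 0 0;0 0 0 0 -0.0015 0 0;0 0 0 0 -0.0015 0 0"}}

```text
time: 11.8
ee_pos: [0.411, -0.2557, 0.0293]
eef_rot: [-0.02, 1.0, -0.001, -0.0]
ft_force: [-4.2, 2.1, -1.6]
width: 0.0449
grip_force: 25.0
```

Request:
{"method": "play_rows", "body": {"increments": "0 0 0 0 -0.001 0 0;0 0 0 0 -0.0015 0 0;0 0 0 0 -0.0015 0 0"}}

```text
time: 12.1
ee_pos: [0.411, -0.2572, 0.0293]
eef_rot: [-0.02, 1.0, -0.001, -0.0]
ft_force: [-4.4, 2.2, -1.9]
width: 0.0447
grip_force: 25.0
```

Request:
{"method": "play_rows", "body": {"increments": "0 0 0 0 -0.001 0 0;0 0 0 0 -0.0015 0 0;0 0 0 0 -0.0015 0 0"}}

```text
time: 12.4
ee_pos: [0.411, -0.2578, 0.0293]
eef_rot: [-0.021, 1.0, -0.001, -0.0]
ft_force: [-5.6, 6.4, 0.3]
width: 0.0448
grip_force: 25.0
```

```bash
python3 - <<'E'
from h import *
s=read_state();print(s["joint_positions"],s["ft_force"],s["torque"])
t=cam("top");s=cam("side");p=[.411,-.258]
cv2.imwrite("pics/f.png",np.hstack([cv2.resize(c["color"][v-35:v+35,u-35:u+35,::-1],(400,400),interpolation=cv2.INTER_CUBIC) for c in(t,s) for u,v in proj(c,[*p,.04]).astype(int)]))
E
```

```text
[ 1.41243617  0.46728046 -1.08896067  1.9806997   0.49863147  0.99208429
  1.69389845] [-5.6320318   6.43727621  0.34310817] [1.40865768 1.19472737 0.1812904 ]
```

View pics/f.png

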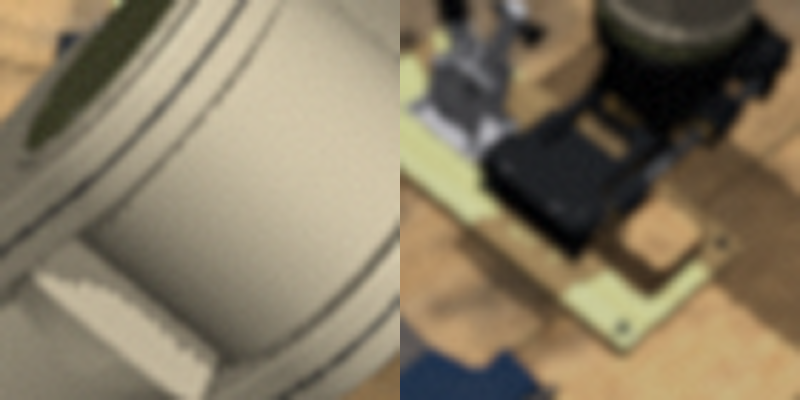

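The side view shows the block inside the board outline (near end at crop 655,235). Contact shows in both x (−5.6 N) and y (+6.4 N). Next: lower it, then release.

Request:
{"method": "play_rows", "body": {"increments": "0 0 0 0.0005 0.0005 0.002 0;0 0 0 0.0005 0.0005 0.0045 0;0 0 0 0.0005 0.0005 0.0055 0;0 0 0 0.0005 0.0005 0.0055 0"}}

```text
time: 12.9
ee_pos: [0.411, -0.2578, 0.0245]
eef_rot: [-0.02, 1.0, -0.001, 0.0]
ft_force: [-7.4, 5.2, 10.0]
width: 0.0451
grip_force: 25.0
```

Request:
{"method": "play_rows", "body": {"increments": "0 0 0 0 0 -0.0005 0.75;0 0 0 0 0 -0.0005 0.75;0 0 0 0 0 -0.0005 0.75;0 0 0 0 0 -0.0005 0.75"}}

```text
time: 13.3
ee_pos: [0.4115, -0.2588, 0.0248]
eef_rot: [-0.02, 1.0, -0.002, 0.001]
ft_force: [-1.0, 0.7, -0.3]
width: 0.0633
grip_force: 0.0
```

Request:
{"method": "play_rows", "body": {"increments": "0 0 0 0 0 -0.02 0.75;0 0 0 0 0 -0.04 0.75;0 0 0 0 0 -0.08 0.75;0 0 0 0 0 -0.12 0.75;0 0 0 0 0 -0.16 0.5;0 0 0 0 0 -0.19 0;0 0 0 0 0 -0.19 0;0 0 0 0 0 -0.19 0"}}

```text
time: 14.1
ee_pos: [0.4109, -0.2584, 0.2147]
eef_rot: [-0.02, 1.0, -0.002, 0.001]
ft_force: [-0.1, -1.0, -0.7]
width: 0.0412
grip_force: 0.0
```

```bash
python3 - <<'E'
from h import *
s=read_state();print(s["joint_positions"],s["ft_force"],s["width"])
c=cam("side");t=cam("top")
hsv=cv2.cvtColor(c["color"],cv2.COLOR_RGB2HSV)
p=[.42,-.257]
cv2.imwrite("pics/g.png",np.hstack([cv2.resize(c["color"][v-40:v+40,u-40:u+40,::-1],(400,400),interpolation=cv2.INTER_CUBIC) for c in(t,c) for u,v in proj(c,[*p,.04]).astype(int)]))
print(proj(c,[*p,.04]).astype(int),proj(t,[*p,.04]).astype(int))
j=jig(.09,0);go(j[0],j[1],.215,JY+np.pi)
E
```

```text
[ 1.67049366  0.20026003 -1.30425172  1.7841407   0.20366417  1.3063761
  1.92839201] [-0.10367511 -0.98363261 -0.66734776] 0.04116154869400332
[[414 168]] [[423 246]]
[-0.002  0.     0.003] [-0.142   0.0011 -0.0014]
```

View pics/g.png

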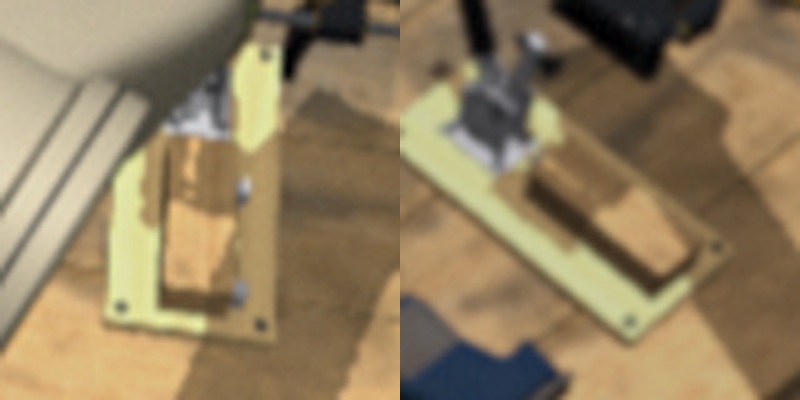

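Both views show the block flat against both side pins (top crop 243,190 and 240,293) and close to the end pin. The clamp is still open. Next I'll bring the shut fingers over the handle.

Request:
{"method": "play_rows", "body": {"increments": "0 0 0 -0.03 0.001 0 0;0 0 0 -0.07 0.001 0 0;0 0 0 -0.11 0.001 0 0;0 0 0 -0.137 0.001 0 0;0 0 0 -0.137 0.001 0.01 0;0 0 0 -0.137 0.001 0.03 0;0 0 0 -0.137 0.001 0.05 0;0 0 0 -0.137 0.001 0.05 0", "grip_force": 20}}

```text
time: 15.0
ee_pos: [0.5454, -0.2513, 0.1609]
eef_rot: [-0.02, 1.0, -0.0, -0.002]
ft_force: [0.3, -0.1, -0.0]
width: 0.0006
grip_force: 0.0
```

```bash
python3 - <<'E'
from h import *
JCo=np.array([-.001,-.001])
s=read_state();print(s["joint_positions"],s["ft_force"],s["width"])
for x,z in((.088,.147),(.112,.134),(.1285,.12),(.143,.102),(.152,.08)):
    j=jig(x,0)+JCo;go(j[0],j[1],z,JY+np.pi)
c=cam("side");u,v=proj(c,[*jig(.08,0),.12]).astype(int)[0]
cv2.imwrite("pics/k.png",cv2.resize(c["color"][v-40:v+40,u-40:u+40,::-1],(560,560),interpolation=cv2.INTER_CUBIC))
E
```

```text
[ 1.17046141  0.561992   -1.1072221   1.56381682  0.51272201  1.34063004
  1.61455709] [ 0.33320124 -0.07686531 -0.02595901] 0.0005894597073793067
[-0.    -0.004  0.004] [-0.0039 -0.001   0.0139]
[-0.    -0.004  0.004] [-0.0279 -0.0011  0.0267]
[-0.    -0.004  0.004] [-0.0445 -0.0011  0.0407]
[-0.    -0.004  0.004] [-0.059  -0.0012  0.0586]
[-0.    -0.004  0.004] [-0.0681 -0.0012  0.0806]
```

View pics/k.png

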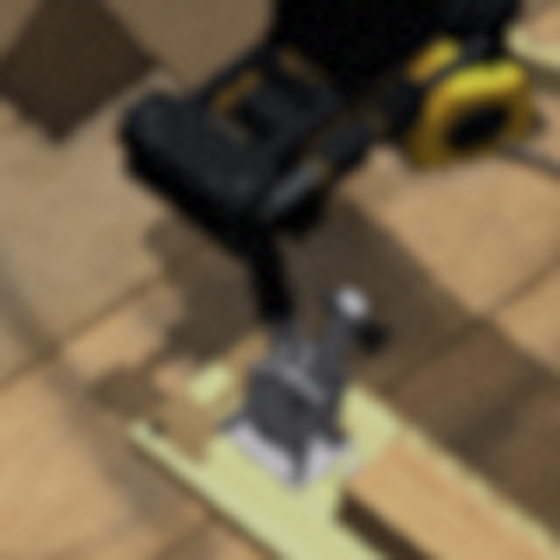

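The handle top sits under the gripper at (265,250) and the foot stands open at (365,320). Now I'll press along the arc.

Request:
{"method": "play_rows", "body": {"increments": "0 0 0 -0.004 -0.001 0.007 0;0 0 0 -0.004 -0.001 0.014 0;0 0 0 -0.012 -0.001 0.019 0;0 0 0 -0.02 -0.001 0.024 0;0 0 0 -0.028 -0.001 0.029 0;0 0 0 -0.028 -0.001 0.029 0"}}

```text
time: 15.65
ee_pos: [0.577, -0.2511, 0.1354]
eef_rot: [-0.02, 1.0, -0.001, 0.001]
ft_force: [0.6, 0.5, 1.8]
width: 0.0006
grip_force: 0.4
```

Request:
{"method": "play_rows", "body": {"increments": "0 0 0 -0.005 0 0.004 0;0 0 0 -0.01 0 0.008 0;0 0 0 -0.0165 0 0.015 0;0 0 0 -0.022 0 0.022 0;0 0 0 -0.027 0 0.028 0;0 0 0 -0.031 0 0.033 0;0 0 0 -0.031 0 0.033 0"}}

```text
time: 16.35
ee_pos: [0.607, -0.2503, 0.1018]
eef_rot: [-0.02, 1.0, -0.001, 0.0]
ft_force: [0.3, 0.9, -0.6]
width: 0.0005
grip_force: 0.1
```

Request:
{"method": "play_rows", "body": {"increments": "0 0 0 -0.003 0 0.005 0;0 0 0 -0.006 0 0.01 0;0 0 0 -0.008 0 0.014 0;0 0 0 -0.009 0 0.016 0;0 0 0 -0.009 0 0.016 0"}}

```text
time: 16.85
ee_pos: [0.6159, -0.2499, 0.0864]
eef_rot: [-0.02, 1.0, -0.001, 0.0]
ft_force: [-0.3, -0.0, -0.2]
width: 0.0003
grip_force: 0.0
```

```bash
python3 - <<'E'
from h import *
c=cam("side");hsv=cv2.cvtColor(c["color"],cv2.COLOR_RGB2HSV);o=cv2.cvtColor(cv2.imread("pics/side0.png"),cv2.COLOR_BGR2HSV)
for z,xs in((.049,(-.09,-.06,-.03,-.012,-.004)),(.065,(-.02,-.012,0,.02)),(.12,(.02,.03,.04,.05)),(.135,(.02,.03,.04,.05))):
    for x in xs:
        u,v=proj(c,[*jig(x,0),z])[0].round().astype(int);print(z,x,(u,v),hsv[v,u],o[v,u])
d=cv2.absdiff(c["color"][:,:,::-1],cv2.imread("pics/side0.png")).max(2)
# print low-sat dark map around clamp
print(((hsv[128:172:2,384:424:2,1]<60)|(hsv[128:172:2,384:424:2,2]<60)).astype(int))
E
```

```text
0.049 -0.09 (np.int64(426), np.int64(176)) [ 17 110 197] [ 28  80 195]
0.049 -0.06 (np.int64(419), np.int64(170)) [ 18 110 197] [ 28  80 195]
0.049 -0.03 (np.int64(412), np.int64(165)) [ 18 108 200] [ 28  76 177]
0.049 -0.012 (np.int64(408), np.int64(162)) [ 17 115  71] [ 29  78 196]
0.049 -0.004 (np.int64(406), np.int64(161)) [ 16 120 153] [ 29  76 195]
0.065 -0.02 (np.int64(411), np.int64(160)) [ 13  50 117] [ 29  70 190]
0.065 -0.012 (np.int64(409), np.int64(159)) [120  11  67] [ 29  75 196]
0.065 0 (np.int64(406), np.int64(157)) [ 14  48 101] [ 29  77 195]
0.065 0.02 (np.int64(402), np.int64(154)) [ 30  46 128] [ 29  80 192]
0.12 0.02 (np.int64(405), np.int64(143)) [17 92 80] [ 16  96 117]
0.12 0.03 (np.int64(402), np.int64(142)) [17 80 73] [17 84 76]
0.12 0.04 (np.int64(400), np.int64(140)) [16 80 73] [120   4  60]
0.12 0.05 (np.int64(398), np.int64(138)) [16 74 76] [15 39 79]
0.135 0.02 (np.int64(405), np.int64(140)) [16 85 78] [18 80 48]
0.135 0.03 (np.int64(403), np.int64(139)) [16 81 76] [15 43 48]
0.135 0.04 (np.int64(401), np.int64(137)) [16 83 74] [120   6 134]
0.135 0.05
[... 303 characters left out ...]
 0 0 0 0 0]
 [1 1 1 1 1 1 0 0 0 0 0 0 0 0 0 0 0 0 0 0]
 [0 0 1 1 1 1 1 0 0 0 0 0 0 0 0 0 0 0 0 0]
 [0 0 1 1 1 1 1 1 1 0 0 0 0 0 0 0 0 0 0 0]
 [0 0 1 1 1 1 1 1 1 0 0 0 0 0 0 0 0 0 0 0]
 [0 1 1 1 1 1 1 1 1 0 0 0 0 0 0 0 0 0 0 0]
 [0 1 1 1 1 1 1 1 1 1 0 0 0 0 0 0 0 0 0 0]
 [1 1 1 1 1 1 1 1 1 1 1 1 0 0 0 0 0 0 0 0]
 [1 1 1 1 1 1 1 1 0 1 1 1 1 0 0 0 0 0 0 0]
 [1 1 1 1 1 1 1 1 1 0 0 1 1 1 0 0 0 0 0 0]
 [0 1 1 1 1 1 1 1 1 0 0 0 1 1 1 0 0 0 0 0]
 [0 0 1 1 1 1 1 0 0 0 0 0 1 1 0 0 0 0 0 0]
 [0 0 0 0 1 1 0 0 0 0 0 0 0 0 0 0 0 0 0 0]
 [0 0 0 0 0 0 0 0 0 0 0 0 0 0 0 0 0 0 0 0]
 [0 0 0 0 0 0 0 0 0 0 0 0 0 0 0 0 0 0 0 0]
 [0 0 0 0 0 0 0 0 0 0 0 0 0 0 0 0 0 0 0 0]
 [0 0 0 0 0 0 0 0 0 0 0 0 0 0 0 0 0 0 0 0]]
```

The arm has swung down and the foot is at the block near (408,160). Pressing on to lock it.

Request:
{"method": "play_rows", "body": {"increments": "0 0 0 0 0 0.003 0;0 0 0 0 0 0.006 0;0 0 0 0 0 0.007 0;0 0 0 0 0 0.007 0"}}

```text
time: 17.3
ee_pos: [0.6159, -0.2501, 0.0798]
eef_rot: [-0.02, 1.0, -0.001, 0.001]
ft_force: [0.0, -1.4, 0.4]
width: 0.0003
grip_force: 0.5
```

Request:
{"method": "play_rows", "body": {"increments": "0 0 0 0 0 0.002 0;0 0 0 0 0 0.003 0;0 0 0 0 0 0.003 0"}}

```text
time: 17.6
ee_pos: [0.6161, -0.2501, 0.077]
eef_rot: [-0.02, 1.0, -0.002, 0.001]
ft_force: [0.7, -0.5, 2.7]
width: 0.0006
grip_force: 1.6
```

Request:
{"method": "play_rows", "body": {"increments": "0 0 0 0 0 0.002 0;0 0 0 0 0 0.003 0;0 0 0 0 0 0.003 0"}}

```text
time: 17.9
ee_pos: [0.6162, -0.2501, 0.0739]
eef_rot: [-0.02, 1.0, -0.001, 0.001]
ft_force: [3.2, -0.6, 4.5]
width: 0.0007
grip_force: 2.0
```

Request:
{"method": "play_rows", "body": {"increments": "0 0 0 0 0 0.002 0;0 0 0 0 0 0.004 0;0 0 0 0 0 0.004 0"}}

```text
time: 18.2
ee_pos: [0.6162, -0.2501, 0.0697]
eef_rot: [-0.02, 1.0, -0.001, 0.001]
ft_force: [3.4, -0.6, 4.7]
width: 0.0004
grip_force: 2.2
```

Request:
{"method": "play_rows", "body": {"increments": "0 0 0 0 0 -0.02 0;0 0 0 0 0 -0.06 0;0 0 0 0 0 -0.1 0;0 0 0 0.04 0 -0.14 0;0 0 0 0.09 0 -0.16 0;0 0 0 0.13 0 -0.16 0;0 0 0 0.17 0 -0.16 0;0 0 0 0.17 0 -0.16 0"}}

```text
time: 19.0
ee_pos: [0.4398, -0.2598, 0.2295]
eef_rot: [-0.016, 1.0, -0.003, -0.003]
ft_force: [0.7, -1.2, -0.0]
width: 0.0004
grip_force: 0.0
```

```bash
python3 - <<'E'
from h import *
print(read_state()["ee_pos"],read_state()["joint_positions"])
c=cam("side");t=cam("top")
for nm,c in(("side",c),("top",t)):
    print(nm,"pivot",proj(c,[*jig(.06,0),.077])[0].round(1),"grip closed",proj(c,[*jig(.138,0),.082])[0].round(1),"tip closed",proj(c,[*jig(.177,0),.08])[0].round(1),"tip open",proj(c,[*jig(.118,0),.158])[0].round(1),"foot closed",proj(c,[*jig(-.012,0),.055])[0].round(1))
    u,v=proj(c,[*jig(.1,0),.08])[0].round().astype(int)
    V=cv2.cvtColor(c["color"],cv2.COLOR_RGB2HSV)[v-24:v+30,u-32:u+34]
    print(u-32,v-24);
    for r in V: print("".join("#" if p[2]<60 else("o" if p[1]<50 else ".") for p in r))
E
```

```text
[ 0.43975189 -0.25983397  0.22948152] [ 1.54880388  0.28605685 -1.27301315  1.70017828  0.28631725  1.36702739
  1.82950673]
side pivot [393.9 144.6] grip closed [377.6 130.8] tip closed [369.6 125. ] tip open [384.4 119.1] foot closed [408.5 160.9]
353 113
.............................................#####################
.............................................#####################
.............................................#####################
.............................................#####################
..............................................####################
..............................................####################
.............................................#####################
..............................................####################
...............................................###################
................................................##################
.................................................#################
..................................................################
......................................
[... 5825 characters left out ...]
ooo...........................
oooo.o..oo..oo.o.oo.o...o.o..o..o...ooo...........................
o..oooo..o...oooooo..oooo.o..o.o.ooo.oo...........................
oooo...oo.o.o.ooo.ooo....o....o.oooooooo..........................
oo.o..ooo.ooo.o.oo.ooo.ooo..ooo...ooooooo.........................
oooooooooo.o.o..oo..o.oo..o...oo.oooooo.oo........................
ooooo.o.o.oooooo.ooooo.oooo..o.ooooooooooo........................
oooooooooo...ooo.ooo.oo.oo.o..ooooooooo.o.........................
oooooooooooo.ooooo.oooooooooooo.o.oooo.oo.........................
oooooooooooooo.ooo...oo.o.oooooo..oooo............................
ooooooooooo.ooooo.ooo.ooooo.o..ooooooooo..........................
```

```bash
python3 - <<'E'
from h import *
c=cam("side");M=c["M"];Rm=M[:3,:3];o=-Rm.T@M[:3,3]
off=np.array([-.001,-.0015]);n=np.array([-np.sin(JY),np.cos(JY),0]);p0=np.r_[jig(0,0)+off,0];ex=np.array([np.cos(JY),np.sin(JY),0])
V=c["color"].max(2);ys,xs=np.where(V[124:142,366:388]<60);P=np.c_[xs+366,ys+124].astype(np.float32)
vx,vy,x0,y0=cv2.fitLine(P,cv2.DIST_L2,0,.01,.01).ravel();print(vx,vy,x0,y0,len(P))
s=(P-[x0,y0])@[vx,vy]
for q in(s.min(),0,s.max()):
    uv=np.array([x0+q*vx,y0+q*vy]);d=Rm.T@np.array([(uv[0]-c["cx"])/c["fx"],(uv[1]-c["cy"])/c["fy"],1])
    k=n@(p0-o)/(n@d);X=o+k*d;print(uv,"jig x",((X-p0)@ex).round(4),"z",X[2].round(4))
E
```

```text
0.80595046 0.591983 377.38666 132.69333 75
[369.87228 127.1739 ] jig x 0.1768 z 0.0682
[377.38666 132.69333] jig x 0.14 z 0.07
[384.3867  137.83498] jig x 0.1063 z 0.0718
```

The handle is level: its tip is at jig x = 177 mm and its axis at about 70 mm, as expected when closed. A last check of the block's place, then I hand in.

```bash
python3 - <<'E'
from h import *
c=cam("side")
hsv=cv2.cvtColor(c["color"],cv2.COLOR_RGB2HSV)
m=cv2.inRange(hsv,(8,85,100),(22,255,255));
u,v=proj(c,[*jig(-.06,0),.049])[0].round().astype(int)
roi=np.zeros_like(m);Q=proj(c,[[*jig(x,y),.049] for x,y in((-.116,-.027),(-.116,.03),(.01,.03),(.01,-.027))])
cv2.fillConvexPoly(roi,Q.round().astype(np.int32),255)
n,l,st,ce=cv2.connectedComponentsWithStats(m&roi,connectivity=4);k=l[v,u]
P=ray(c,np.argwhere(l==k)[:,::-1],.049)
D=(P[:,:2]-JC)@np.array([[np.cos(JY),-np.sin(JY)],[np.sin(JY),np.cos(JY)]])
print(st[k],D.min(0),D.max(0),cv2.minAreaRect((D*1000).astype(np.float32)))
print(read_state()["ee_pos"],read_state()["ft_force"])
E
```

```text
[398 157  40  26 422] [-0.1175999 -0.029191 ] [0.00949145 0.029804  ] ((-53.9288215637207, -2.3723793029785156), (128.75863647460938, 57.37681198120117), 3.438204288482666)
[ 0.44642145 -0.25591144  0.23021418] [ 0.28319348  0.06429875 -0.46437256]
```

```bash
python3 - <<'E'
from h import *
for nm in("side","top"):
    c=cam(nm);f=c["color"].astype(np.float32)
    def prof(pts):
        q=proj(c,[[*jig(x,y),.049] for x,y in pts]).astype(np.float32)
        return cv2.cvtColor(cv2.remap(f,q[None,:,0],q[None,:,1],cv2.INTER_LINEAR).astype(np.uint8),cv2.COLOR_RGB2HSV)[0]
    for x in(-.1,-.06,-.035):
        ys=np.arange(-.036,.037,.003);print(nm,"x",x,[(int(round(y*1000)),int(p[0]),int(p[2])) for y,p in zip(ys,prof([(x,y) for y in ys]))])
    for y0 in(-.01,.01):
        xs=np.arange(-.125,-.095,.003);print(nm,"y",y0,[(int(round(x*1000)),int(p[0]),int(p[2])) for x,p in zip(xs,prof([(x,y0) for x in xs]))])
E
```

```text
side x -0.1 [(-36, 17, 110), (-33, 18, 119), (-30, 17, 131), (-27, 18, 139), (-24, 18, 146), (-21, 17, 156), (-18, 18, 176), (-15, 18, 192), (-12, 17, 197), (-9, 17, 198), (-6, 17, 197), (-3, 17, 195), (0, 17, 191), (3, 17, 185), (6, 17, 181), (9, 17, 180), (12, 17, 182), (15, 17, 184), (18, 17, 168), (21, 17, 140), (24, 16, 101), (27, 15, 74), (30, 15, 67), (33, 15, 69), (36, 20, 88)]
side x -0.06 [(-36, 17, 108), (-33, 17, 121), (-30, 18, 139), (-27, 19, 157), (-24, 19, 175), (-21, 19, 190), (-18, 19, 195), (-15, 18, 196), (-12, 17, 195), (-9, 17, 195), (-6, 17, 196), (-3, 18, 197), (0, 18, 198), (3, 18, 198), (6, 18, 199), (9, 18, 199), (12, 18, 199), (15, 18, 196), (18, 19, 179), (21, 19, 146), (24, 18, 106), (27, 17, 79), (30, 17, 68), (33, 17, 69), (36, 20, 83)]
side x -0.035 [(-36, 17, 100), (-33, 18, 117), (-30, 18, 138), (-27, 18, 158), (-24, 18, 175), (-21, 18, 186), (-18, 18, 195), (-15, 17, 197), (-12, 17, 197), (-9, 18, 197), (-6, 18, 197), (-3, 18, 198), (0, 18, 198), (3, 17, 198), (6, 17, 197), (9, 18, 199), (12, 18, 199), (15, 18, 194), (18, 19, 176), (21, 18, 144), (
[... 1274 characters left out ...]
 196), (-27, 23, 204), (-24, 21, 209), (-21, 21, 211), (-18, 21, 213), (-15, 22, 204), (-12, 21, 161), (-9, 23, 133), (-6, 21, 165), (-3, 21, 200), (0, 21, 212), (3, 22, 213), (6, 22, 213), (9, 22, 212), (12, 22, 192), (15, 20, 147), (18, 21, 131), (21, 21, 175), (24, 21, 206), (27, 22, 212), (30, 22, 212), (33, 22, 212), (36, 22, 211)]
top y -0.01 [(-125, 17, 100), (-122, 17, 96), (-119, 18, 102), (-116, 18, 121), (-113, 20, 171), (-110, 19, 207), (-107, 18, 223), (-104, 18, 225), (-101, 18, 222), (-98, 18, 219)]
top y 0.01 [(-125, 22, 163), (-122, 22, 174), (-119, 21, 182), (-116, 21, 186), (-113, 21, 187), (-110, 21, 188), (-107, 21, 191), (-104, 21, 194), (-101, 23, 194), (-98, 21, 191)]
```

The block's +y edge is at about +21.5 mm all along and its end is at about −110 mm, so it is square and seated. Handing in.

```bash
python3 -c "
from bench import *
print(read_state()['time']);print(close_job())"
```

```text
19.3
the job is handed in; nothing more can be done
None
```

I handed the job in at 19.3 s. The longest offcut is seated square against the pins, the clamp handle is fully down and the gripper is clear. The foot's pressing force was never measured, and the hand-in returned no verdict.

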